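# Stock the printer-care rack in tag order

### The arm

A 7-joint arm with a two-finger parallel gripper is mounted at the origin on a cart in front of the work surface, level with it; the furniture and walls round the work are solid. World frame = base frame: x ahead of the robot, y to its left, z up, the work surface at z = 0. Lengths are in m, angles in rad, forces in N, time in s.
With the tool pointing down it reaches from about 0.425 to 0.925 m from the base axis. Payload 6.8 kg.
Tool frame: the origin (TCP) lies between the finger pads; the fingertips stand finger_overhang ahead of it and the grasp point (between the pads) lies 6 mm ahead of it (finger_overhang is the distance from the TCP to the fingertips, in m); z points along the fingers, y is the line along which they close (so a half turn about z gives the same grasp; the last joint's range is limited). The gripper opens to 85 mm and grips with 20 to 120 N. Pads are 22 mm wide; open, the fingers measure 114 mm over their backs; the gripper's body (76 mm by 85 mm) begins 54 mm behind the grasp point. The pads swing forward as they close: fully open they stand 13 mm farther back than shut.
Start: joints at [-1.283, 0.477, 0.022, 1.555, -0.011, 1.109, -0.083], TCP at [0.26, 0.623, 0.256] pointing down, gripper open.
Joint ranges: [-2.96, 2.96], [-0.34, 2.1], [-1.41, 1.46], [0.24, 2.44], [-1.37, 4.51], [0.17, 1.92], [-2.96, 2.96]. Speed limits (rad/s): [2.39, 2.39, 3.14, 3.14, 3.14, 3.14, 3.14].

### API

Orientations are given as a unit quaternion [w, x, y, z].
In Python, from station import * gives the robot as it stands.
- The arm moves only by the tool drive_tool, never from a script. Its argument "increments" is a list of rows, each an object of numbers: "claw": the finger opening in m, from 0 to 0.0854; "dx", "dy", "dz": the shift along the tool's x, y, z in m; "wx", "wy", "wz": the turn, a rotation vector about the tool's x, y, z in degrees. A call has 1 to 20 rows; each row shifts and turns the commanded pose from where the row before left it, along the tool's axes as they then stand; what a row does not reach is not made up. A row lasts 1/8 s, in which the tool goes at most 62.5 mm and 10.7 degrees, less where a joint would pass 70% of its speed; a pose out of reach is approached as far as the arm can. A call with a gripper value outside its range is refused whole. The fingers move at their own pace and stop on an object; "newtons" is the grip in N (left out, the last holds). Time passes only in rows, so rows that do not move let the fingers close. It gives the time, the measured TCP pose, the force, the opening and the grip force at its end, in the units of the state.
- get_obs(): the state, without advancing time (a new reading comes with each control period).
- read_camera(name): name is "scene" or "top" or "wrist"; returns (picture, depth): 384x512x3 uint8, red, green, blue; 384x512 float32, m along the optical axis (not along the pixel's ray), 0 where there is no reading.
- calibration(name): a dict with "intrinsics" (3x3 intrinsics, pixels), "R" (3x3) and "t" (3): a world point X has camera coordinates R X + t; the wrist camera has in their place "mount" (4x4, takes a point from camera to tool coordinates, whose origin is the TCP and whose axes are the flange's). Camera axes: x right, y down, z forward; pixel columns grow to the right and rows downward; lengths in m; the calibration is good to about 2 mm. A picture is of the moment at which its call begins: read the wrist's pose just before it. calibration takes no time and is no camera call.
- hand_in(): hands the job in; it is judged then, once.
The state is a dict: "t": time; "q": joint angles; "joint_vel": joint speeds; "joint_torque": joint torques, N m; "eef_pos": TCP position; "tool_rot": TCP orientation; "contact_force": force on the tool from outside, world axes, zero at the start; "torque": the same for the moment, N m; "gripper_width": opening from 0.0 (shut) to 1.0 (fully open); "grasp_force": force on a finger pad.
Only numpy, scipy, OpenCV 4.12 (cv2) and the standard library are available. Lean on these libraries where they do the work, as an engineer would, in place of code of your own. Each camera call takes 0.05 s, during which the arm holds its last target. There are 200 camera calls.

### The job

The grey rack has three pockets, each with a yellow tag in front of it showing its number as one, two or three black dots. First put the white glue stick standing near the rack (not the one at the back wall) into pocket one, then the small amber oil bottle with the green cap into pocket two, each standing upright on the pocket's floor.

Things in the scene. Friction and masses are not known exactly. Their poses are not given: they have to be found in the camera images.
- glue_stick_centre (a point): Centre, half-way up, of the glue stick to be moved (a like one stands far back by the wall): a round white stick, 27 mm across and 96 mm tall, standing on its green cap on the worktop; about 35 g. This point is 48 mm above its underside; z runs up along the stick. Beware: a tall 3D printer fills the left beyond about x = 0.5, y = 0.12 m, and tools hang over x = 0.65 m.
- oil_bottle_centre (a point): Centre, half-way up, of the oil bottle: round, amber, 38 mm across up to 76 mm height, then a narrow green cap to 91 mm; stands on the worktop; about 60 g. This point is 45.5 mm above its underside; z runs up along the bottle.
- pocket_1 (a point): Floor centre of the pocket with the one dot tag. Three like pockets, 58 mm wide, 22 deep, floor at z = 4 mm, sit 72 mm apart in a fixed grey rack 228x110x26 mm; tags, on its front strip 51 mm from the pocket's centre, rise 4 mm above it. Axes: x across the rack, tag to pocket; y along the row; z up. Which pocket has which tag varies.
- pocket_2 (a point): Floor centre of the pocket with the two dots tag. Three like pockets, 58 mm wide, 22 deep, floor at z = 4 mm, sit 72 mm apart in a fixed grey rack 228x110x26 mm; tags, on its front strip 51 mm from the pocket's centre, rise 4 mm above it. Axes: x across the rack, tag to pocket; y along the row; z up. Which pocket has which tag varies.

How it is judged:
By the outcome, as a careful person would: the job done as asked, in the order asked, and still so for the second after the job is handed in, with the robot touching nothing.
It also fails if it takes over 59 s, if anything falls off the work surface, if the arm or the gripper's body presses on something with over 40 N, if the wrist force passes 120 N, or if a joint passes its speed limit or range.

## Working session

There is one attempt and no reset: what is moved stays moved. The work goes in short steps, Python scripts to look and compute and a tool call to move; the robot and the scene stay as the last step left them, time stands still between calls to the robot, and variables do not carry over. Pictures are saved under pics/ and viewed, at most 10 in all, crops included, and the job is handed in when it is done.

Besides the shell and the picture viewer there is one more tool, called after "Emit:" in YAML: its name, and indented under it one key for each argument. drive_tool: Moves the arm, as the interface text tells. Its arguments: {"type":"object","properties":{"increments":{"type":"array","items":{"type":"object","properties":{"claw":{"type":"number"},"dx":{"type":"number"},"dy":{"type":"number"},"dz":{"type":"number"},"wx":{"type":"number"},"wy":{"type":"number"},"wz":{"type":"number"}}}},"newtons":{"type":"number"}},"required":["increments"]}

```bash
ls; mkdir -p pics
cat > h.py <<'E'
from station import *
import numpy as np, cv2
def ray(name,u,v,z):
    c=calibration(name);K,R,t=[np.array(c[k]) for k in("intrinsics","R","t")]
    d=R.T@np.linalg.inv(K)@np.array([u,v,1.]);o=-R.T@t
    return o+d*(z-o[2])/d[2]
def world(name,dep):
    c=calibration(name);K,R,t=[np.array(c[k]) for k in("intrinsics","R","t")]
    v,u=np.mgrid[:384,:512]
    P=np.stack([u,v,np.ones_like(u)],-1)@np.linalg.inv(K).T*dep[...,None]
    return (P-t)@R
E
python3 - <<'E'
from h import *
for n in("scene","top"):
    p,d=read_camera(n);np.savez(n,p=p,d=d);globals()[n]=p
cv2.imwrite("pics/a.png",top[...,::-1]);cv2.imwrite("pics/b.png",scene[...,::-1])
o=get_obs();print({k:np.round(v,3) for k,v in o.items()})
import station;print([x for x in dir(station) if not x.startswith('_')])
print(globals().get('finger_overhang'))
E
```

```text
pics
{'t': np.float64(0.1), 'q': array([-1.283,  0.478,  0.022,  1.556, -0.012,  1.109, -0.083]), 'joint_vel': array([-0.   ,  0.   , -0.   , -0.002,  0.001,  0.001,  0.   ]), 'joint_torque': array([ 4.0000e-03, -5.9776e+01,  1.6130e+00, -2.8195e+01,  1.3000e-02,
        5.0000e-03,  0.0000e+00]), 'eef_pos': array([0.26 , 0.622, 0.255]), 'tool_rot': array([-0.   ,  0.197,  0.98 , -0.001]), 'contact_force': array([ 0.81 , -0.208,  0.478]), 'torque': array([ 0.024, -0.046, -0.015]), 'grasp_force': np.float64(0.0), 'gripper_width': np.float64(0.996)}
['PlanningError', 'calibration', 'finger_overhang', 'get_obs', 'hand_in', 'read_camera']
0.025
```

View pics/a.png

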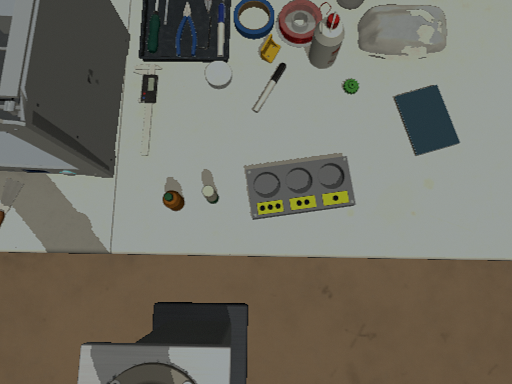

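View pics/b.png

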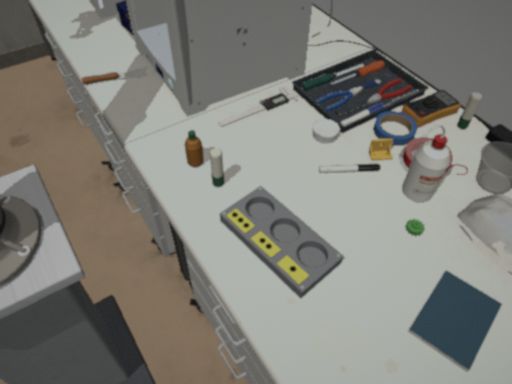

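The top view shows the tags left to right as three (270,207), two (303,202) and one (336,198). The pockets above them are at about (331,175) for one and (299,180) for two. The oil bottle is at about (173,200) and the near glue stick at (209,193). The scene view agrees.

Run:
```python
from h import *
T=np.load("top.npz");S=np.load("scene.npz");W=world("top",T['d']);WS=world("scene",S['d'])
p=T['p'];hsv=cv2.cvtColor(p,cv2.COLOR_RGB2HSV)
m=cv2.inRange(hsv,(24,150,150),(35,255,255));m[:185]=0
m=cv2.morphologyEx(m,cv2.MORPH_CLOSE,np.ones((5,5)))
n,l,st,c=cv2.connectedComponentsWithStats(m)
tags=[]
for i in range(1,n):
    if st[i,4]>60: q=ray("top",*c[i],.030);tags.append(q);print("tag",st[i],c[i],q)
# rack top outline
tags=sorted(tags,key=lambda q:q[1]);row=tags[-1]-tags[0];row/=np.linalg.norm(row);fx=np.array([row[1],-row[0],0]);fx*=np.sign(fx[0])
print("yaw",np.degrees(np.arctan2(fx[1],fx[0])),"len",np.linalg.norm(tags[-1]-tags[0]))
for q in tags: print("pocket",q+fx*.051)
ro=np.abs(W[...,2]-.026)<.006
ro[:145]=0;ro[225:]=0;ro[:,:238]=0;ro[:,362:]=0
g=cv2.morphologyEx(ro.astype(np.uint8),cv2.MORPH_CLOSE,np.ones((9,9)))
cs=max(cv2.findContours(g,0,2)[0],key=cv2.contourArea);r=cv2.minAreaRect(cs);print("rack",[ray("top",*b,.026)[:2].round(4) for b in cv2.boxPoints(r)], ray("top",*r[0],.026))
for nm,A,im,bx in(("top",W,p,[(160,186,183,213),(198,220,180,207)]),("scene",WS,S['p'],[(182,208,128,170),(206,228,145,190)])):
  for u0,u1,v0,v1 in bx:
    w=A[v0:v1,u0:u1].reshape(-1,3);w=w[(w[:,2]>.02)&(w[:,2]<.11)]
    print(nm,len(w),w.min(0).round(3),w.max(0).round(3))
    for a,b in((.02,.05),(.05,.07),(.07,.085),(.085,.1)):
        k=w[(w[:,2]>a)&(w[:,2]<b)]
        if len(k):print("  ",a,len(k),k.mean(0).round(3),k.min(0).round(3),k.max(0).round(3))
c=calibration("top");print("topcam",-np.array(c["R"]).T@c["t"]);c=calibration("scene");print("scenecam",-np.array(c["R"]).T@c["t"])
# obstacles high near route
k=(W[...,2]>.12);print("high",[ (W[...,i][k].min(),W[...,i][k].max()) for i in range(3)])
```

```text
tag [323 191  25  14 243] [335.09876543 197.64609053] [ 0.46740849 -0.38297718  0.03      ]
tag [290 196  26  14 220] [302.55454545 202.18636364] [ 0.4563182  -0.31211208  0.03      ]
tag [258 200  25  14 195] [269.85128205 206.60512821] [ 0.4455248  -0.24113241  0.03      ]
yaw 8.770394187979823 len 0.1435229458572255
pocket [ 0.51781216 -0.37520095  0.03      ]
pocket [ 0.50672187 -0.30433584  0.03      ]
pocket [ 0.49592847 -0.23335617  0.03      ]
rack [array([ 0.5287, -0.1847]), array([ 0.5643, -0.4141]), array([ 0.454 , -0.4259]), array([ 0.4197, -0.2015])] [ 0.49100402 -0.3063558   0.026     ]
top 313 [ 0.437 -0.049  0.02 ] [ 0.474 -0.013  0.094]
   0.02 54 [ 0.447 -0.042  0.036] [ 0.437 -0.049  0.02 ] [ 0.473 -0.026  0.05 ]
   0.05 162 [ 0.453 -0.035  0.063] [ 0.437 -0.049  0.05 ] [ 0.474 -0.013  0.07 ]
   0.07 45 [ 0.452 -0.034  0.073] [ 0.444 -0.043  0.07 ] [ 0.465 -0.02   0.084]
   0.085 52 [ 0.455 -0.031  0.09 ] [ 0.448 -0.038  0.087] [ 0.462 -0.024  0.094]
top 198 [ 0.454 -0.125  0.02 ] [ 0.479 -0.101  0.098]
   0.02 36 [ 0.459 -0.117  0.034] [ 0.454 -0.125  0.02 ] [ 0.4
[... 615 characters left out ...]
 [ 0.464 -0.025  0.094]
scene 396 [ 0.455 -0.128  0.02 ] [ 0.48  -0.103  0.099]
   0.02 123 [ 0.464 -0.122  0.035] [ 0.455 -0.128  0.02 ] [ 0.48  -0.107  0.05 ]
   0.05 74 [ 0.464 -0.122  0.06 ] [ 0.456 -0.127  0.05 ] [ 0.477 -0.111  0.069]
   0.07 69 [ 0.464 -0.122  0.077] [ 0.456 -0.128  0.07 ] [ 0.479 -0.109  0.085]
   0.085 130 [ 0.467 -0.117  0.094] [ 0.456 -0.127  0.085] [ 0.48  -0.103  0.099]
topcam [ 0.32722971 -0.21510154  0.8998876 ]
scenecam [ 0.19012568 -0.67402542  0.71927048]
high [(np.float64(0.32722971290304953), np.float64(0.865218482262839)), (np.float64(-0.38652194721561495), np.float64(0.2298020097395824)), (np.float64(0.1200230938977887), np.float64(0.8998875964777546))]
```

Emit:
drive_tool:
  increments:
    - {"wz":9.75,"claw":0.085}
    - {"wz":9.75}
    - {"wz":9.75}
    - {"wz":9.75}
    - {"wz":9.75}
    - {"wz":9.75}
    - {"dx":-0.05,"dy":0.004}
    - {"dx":-0.05,"dy":0.004}
    - {"dx":-0.05,"dy":0.004}
    - {"dx":-0.05,"dy":0.004}
    - {"dx":-0.05,"dy":0.004}
    - {"dx":-0.05,"dy":0.004}
    - {}
    - {}

```text
schema error: expected keys claw, dx, dy, dz, wx, wy, wz
```

Emit:
drive_tool:
  increments:
    - {"claw":0.085,"dx":0,"dy":0,"dz":0,"wx":0,"wy":0,"wz":9.75}
    - {"claw":0.085,"dx":0,"dy":0,"dz":0,"wx":0,"wy":0,"wz":9.75}
    - {"claw":0.085,"dx":0,"dy":0,"dz":0,"wx":0,"wy":0,"wz":9.75}
    - {"claw":0.085,"dx":0,"dy":0,"dz":0,"wx":0,"wy":0,"wz":9.75}
    - {"claw":0.085,"dx":0,"dy":0,"dz":0,"wx":0,"wy":0,"wz":9.75}
    - {"claw":0.085,"dx":0,"dy":0,"dz":0,"wx":0,"wy":0,"wz":9.75}
    - {"claw":0.085,"dx":-0.05,"dy":0.004,"dz":0,"wx":0,"wy":0,"wz":0}
    - {"claw":0.085,"dx":-0.05,"dy":0.004,"dz":0,"wx":0,"wy":0,"wz":0}
    - {"claw":0.085,"dx":-0.05,"dy":0.004,"dz":0,"wx":0,"wy":0,"wz":0}
    - {"claw":0.085,"dx":-0.05,"dy":0.004,"dz":0,"wx":0,"wy":0,"wz":0}
    - {"claw":0.085,"dx":-0.05,"dy":0.004,"dz":0,"wx":0,"wy":0,"wz":0}
    - {"claw":0.085,"dx":-0.05,"dy":0.004,"dz":0,"wx":0,"wy":0,"wz":0}
    - {"claw":0.085,"dx":0,"dy":0,"dz":0,"wx":0,"wy":0,"wz":0}

```text
t: 1.72
eef_pos: [0.3309, 0.326, 0.2561]
tool_rot: [0.0, 0.653, 0.757, -0.001]
contact_force: [-0.2, 0.4, -0.4]
gripper_width: 0.997
grasp_force: 0.0
```

Emit:
drive_tool:
  increments:
    - {"claw":0.085,"dx":-0.0395,"dy":0.0105,"dz":0,"wx":0,"wy":0,"wz":0}
    - {"claw":0.085,"dx":-0.0395,"dy":0.0105,"dz":0,"wx":0,"wy":0,"wz":0}
    - {"claw":0.085,"dx":-0.0395,"dy":0.0105,"dz":0,"wx":0,"wy":0,"wz":0}
    - {"claw":0.085,"dx":-0.0395,"dy":0.0105,"dz":0,"wx":0,"wy":0,"wz":0}
    - {"claw":0.085,"dx":-0.0395,"dy":0.0105,"dz":0,"wx":0,"wy":0,"wz":0}
    - {"claw":0.085,"dx":-0.0395,"dy":0.0105,"dz":0,"wx":0,"wy":0,"wz":0}
    - {"claw":0.085,"dx":-0.054,"dy":0.001,"dz":0,"wx":0,"wy":0,"wz":0}
    - {"claw":0.085,"dx":-0.054,"dy":0.001,"dz":0,"wx":0,"wy":0,"wz":0}
    - {"claw":0.085,"dx":-0.054,"dy":0.001,"dz":0,"wx":0,"wy":0,"wz":0}
    - {"claw":0.085,"dx":-0.054,"dy":0.001,"dz":0,"wx":0,"wy":0,"wz":0}
    - {"claw":0.085,"dx":0,"dy":0,"dz":0,"wx":0,"wy":0,"wz":0}
    - {"claw":0.085,"dx":0,"dy":0,"dz":0,"wx":0,"wy":0,"wz":0}

```text
t: 3.22
eef_pos: [0.4659, -0.1063, 0.256]
tool_rot: [-0.0, 0.65, 0.76, -0.0]
contact_force: [-0.9, -0.9, -0.1]
gripper_width: 0.993
grasp_force: 0.0
```

Run:
```python
from h import *
from scipy.spatial.transform import Rotation as Ro
o=get_obs();p,d=read_camera("wrist");cv2.imwrite("pics/c.png",p[...,::-1])
R=Ro.from_quat(o['tool_rot'],scalar_first=True).as_matrix();c=calibration("wrist");M=np.array(c["mount"]);K=np.array(c["intrinsics"])
v,u=np.mgrid[:384,:512];P=np.stack([u,v,np.ones_like(u)],-1)@np.linalg.inv(K).T*d[...,None]
W=(P@M[:3,:3].T+M[:3,3])@R.T+o['eef_pos']
np.savez("w",p=p,d=d,W=W)
print(o['eef_pos'],np.round(M,3).tolist())
for nm,x,y in(("glue",.467,-.113),("bottle",.455,-.032)):
  for z in((.088,.1),(.04,.07)):
    k=(np.hypot(W[...,0]-x,W[...,1]-y)<.035)&(W[...,2]>z[0])&(W[...,2]<z[1])&(d>0)
    if k.sum():print(nm,z,k.sum(),W[k].mean(0),W[k].min(0),W[k].max(0))
```

```text
[ 0.46590037 -0.10629744  0.2560353 ] [[-0.001, -0.964, -0.265, 0.068], [1.0, -0.001, -0.0, 0.0], [0.0, -0.265, 0.964, -0.117], [0.0, 0.0, 0.0, 1.0]]
glue (0.088, 0.1) 451 [ 0.46752088 -0.10916386  0.09497275] [ 0.45516718 -0.1215375   0.0881796 ] [ 0.48027861 -0.09765599  0.09766554]
glue (0.04, 0.07) 88 [ 0.46620115 -0.10021562  0.05578348] [ 0.45522879 -0.10842843  0.04026014] [ 0.47952068 -0.09771847  0.06930475]
bottle (0.088, 0.1) 219 [ 0.45566741 -0.02897004  0.09100094] [ 0.44801337 -0.03688022  0.08872513] [ 0.46346456 -0.02126486  0.09320016]
bottle (0.04, 0.07) 462 [ 0.45554103 -0.02938189  0.06425083] [ 0.43688181 -0.04755557  0.04002184] [ 0.47447305 -0.0101531   0.06999897]
```

View pics/c.png

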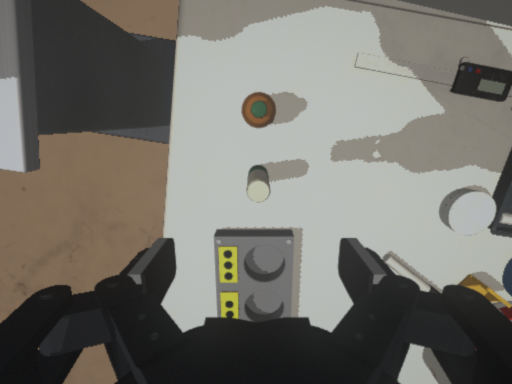

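The wrist view shows the glue stick top at (258,187), the bottle at (259,110), and the three-dot and two-dot tags with their pockets. The measurements agree with the earlier ones to within a few mm.

Emit:
drive_tool:
  increments:
    - {"claw":0.085,"dx":-0.005,"dy":0.001,"dz":0.04,"wx":0,"wy":0,"wz":0}
    - {"claw":0.085,"dx":0,"dy":0,"dz":0.04,"wx":0,"wy":0,"wz":0}
    - {"claw":0.085,"dx":0,"dy":0,"dz":0.04,"wx":0,"wy":0,"wz":0}
    - {"claw":0.085,"dx":0,"dy":0,"dz":0.04,"wx":0,"wy":0,"wz":0}
    - {"claw":0.085,"dx":0,"dy":0,"dz":0.03,"wx":0,"wy":0,"wz":0}
    - {"claw":0.085,"dx":0,"dy":0,"dz":0,"wx":0,"wy":0,"wz":0}
    - {"claw":0.085,"dx":0,"dy":0,"dz":0,"wx":0,"wy":0,"wz":0}

```text
t: 4.15
eef_pos: [0.4681, -0.1113, 0.0671]
tool_rot: [0.0, 0.65, 0.76, 0.0]
contact_force: [0.4, -0.3, 1.3]
gripper_width: 0.992
grasp_force: 0.0
```

Emit:
drive_tool:
  increments:
    - {"claw":0.02,"dx":0,"dy":0,"dz":0,"wx":0,"wy":0,"wz":0}
    - {"claw":0.02,"dx":0,"dy":0,"dz":0,"wx":0,"wy":0,"wz":0}
    - {"claw":0.02,"dx":0,"dy":0,"dz":0,"wx":0,"wy":0,"wz":0}
    - {"claw":0.02,"dx":0,"dy":0,"dz":0,"wx":0,"wy":0,"wz":0}
    - {"claw":0.02,"dx":0,"dy":0,"dz":0,"wx":0,"wy":0,"wz":0}
    - {"claw":0.02,"dx":0,"dy":0,"dz":0,"wx":0,"wy":0,"wz":0}
    - {"claw":0.02,"dx":0,"dy":0,"dz":0,"wx":0,"wy":0,"wz":0}
    - {"claw":0.02,"dx":0,"dy":0,"dz":0,"wx":0,"wy":0,"wz":0}
  newtons: 30

```text
t: 5.15
eef_pos: [0.4677, -0.1121, 0.0667]
tool_rot: [0.0, 0.651, 0.759, 0.0]
contact_force: [-1.2, -0.2, 6.6]
gripper_width: 0.292
grasp_force: 29.1
```

Emit:
drive_tool:
  increments:
    - {"claw":0.02,"dx":0,"dy":0,"dz":-0.03,"wx":0,"wy":0,"wz":0}
    - {"claw":0.02,"dx":0,"dy":0,"dz":-0.03,"wx":0,"wy":0,"wz":0}
    - {"claw":0.02,"dx":0,"dy":0,"dz":-0.03,"wx":0,"wy":0,"wz":0}
    - {"claw":0.02,"dx":-0.0445,"dy":0.0015,"dz":0,"wx":0,"wy":0,"wz":0}
    - {"claw":0.02,"dx":-0.0445,"dy":0.0015,"dz":0,"wx":0,"wy":0,"wz":0}
    - {"claw":0.02,"dx":-0.0445,"dy":0.0015,"dz":0,"wx":0,"wy":0,"wz":0}
    - {"claw":0.02,"dx":-0.0445,"dy":0.0015,"dz":0,"wx":0,"wy":0,"wz":0}
    - {"claw":0.02,"dx":-0.0445,"dy":0.0015,"dz":0,"wx":0,"wy":0,"wz":0}
    - {"claw":0.02,"dx":-0.0445,"dy":0.0015,"dz":0,"wx":0,"wy":0,"wz":0}
    - {"claw":0.02,"dx":0,"dy":0,"dz":0,"wx":0,"wy":0,"wz":0}
    - {"claw":0.02,"dx":0,"dy":0,"dz":0,"wx":0,"wy":0,"wz":0}
    - {"claw":0.02,"dx":0,"dy":0,"dz":0,"wx":0,"wy":0,"wz":0}

```text
t: 6.65
eef_pos: [0.5174, -0.3728, 0.156]
tool_rot: [-0.001, 0.65, 0.76, 0.0]
contact_force: [0.5, 0.4, -0.9]
gripper_width: 0.291
grasp_force: 29.6
```

Run:
```python
from h import *
o=get_obs();print(o['eef_pos'],o['gripper_width'],o['grasp_force'])
p,d=read_camera("scene");cv2.imwrite("pics/d.png",cv2.resize(p[100:330,150:400,::-1],None,fx=2.4,fy=2.4))
W=world("scene",d)
# pocket floors in first top view
T=np.load("top.npz");WT=world("top",T['d'])
for c in((.518,-.375),(.507,-.304)):
    k=(np.hypot(WT[...,0]-c[0],WT[...,1]-c[1])<.04)&(WT[...,2]<.012);w=WT[k];print("floor",k.sum(),w.mean(0),w.min(0),w.max(0))
e=o['eef_pos']
k=(np.hypot(W[...,0]-e[0],W[...,1]-e[1])<.03)&(W[...,2]<e[2]-.02)&(W[...,2]>.05);w=W[k]
if len(w):print("stick",len(w),w.mean(0),w.min(0),w.max(0))
```

```text
[ 0.51742876 -0.37282708  0.15597604] 0.2914284732208675 29.591963589191437
floor 475 [ 0.52064503 -0.37715305  0.00330003] [ 0.4932419  -0.4037576  -0.00129019] [ 0.54741465 -0.35015319  0.01187975]
floor 484 [ 0.50967439 -0.30483543  0.00326492] [ 0.48291992 -0.33223359 -0.0013078 ] [ 0.53597264 -0.27763924  0.0112267 ]
stick 202 [ 0.51155826 -0.38230601  0.11141388] [ 0.50041824 -0.38819618  0.09012161] [ 0.5388361  -0.36548839  0.13539086]
```

View pics/d.png

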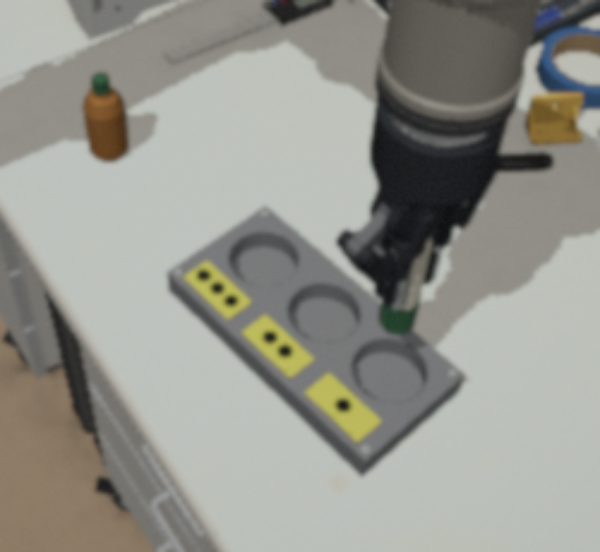

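The scene view shows the stick held upright above pocket one, whose tag has the single dot at (343,405) in the crop. Its pocket is at (390,370), and the bottle still stands at (105,125).

Emit:
drive_tool:
  increments:
    - {"claw":0.02,"dx":-0.0035,"dy":0.001,"dz":0.02,"wx":0,"wy":0,"wz":0}
    - {"claw":0.02,"dx":0,"dy":0,"dz":0.02,"wx":0,"wy":0,"wz":0}
    - {"claw":0.02,"dx":0,"dy":0,"dz":0.02,"wx":0,"wy":0,"wz":0}
    - {"claw":0.02,"dx":0,"dy":0,"dz":0.015,"wx":0,"wy":0,"wz":0}
    - {"claw":0.02,"dx":0,"dy":0,"dz":0.006,"wx":0,"wy":0,"wz":0}
    - {"claw":0.02,"dx":0,"dy":0,"dz":0.003,"wx":0,"wy":0,"wz":0}
    - {"claw":0.02,"dx":0,"dy":0,"dz":0,"wx":0,"wy":0,"wz":0}
    - {"claw":0.02,"dx":0,"dy":0,"dz":0,"wx":0,"wy":0,"wz":0}

```text
t: 7.7
eef_pos: [0.5191, -0.3781, 0.0729]
tool_rot: [0.0, 0.651, 0.759, 0.0]
contact_force: [-0.7, 0.8, -0.5]
gripper_width: 0.29
grasp_force: 29.6
```

Emit:
drive_tool:
  increments:
    - {"claw":0.02,"dx":0,"dy":0,"dz":0.001,"wx":0,"wy":0,"wz":0}
    - {"claw":0.02,"dx":0,"dy":0,"dz":0.001,"wx":0,"wy":0,"wz":0}
    - {"claw":0.02,"dx":0,"dy":0,"dz":0,"wx":0,"wy":0,"wz":0}
    - {"claw":0.02,"dx":0,"dy":0,"dz":0,"wx":0,"wy":0,"wz":0}

```text
t: 8.2
eef_pos: [0.519, -0.378, 0.0708]
tool_rot: [0.0, 0.651, 0.759, 0.0]
contact_force: [-1.7, 1.2, 5.6]
gripper_width: 0.29
grasp_force: 29.9
```

Emit:
drive_tool:
  increments:
    - {"claw":0.035,"dx":0,"dy":0,"dz":0,"wx":0,"wy":0,"wz":0}
    - {"claw":0.045,"dx":0,"dy":0,"dz":0,"wx":0,"wy":0,"wz":0}
    - {"claw":0.06,"dx":0,"dy":0,"dz":0,"wx":0,"wy":0,"wz":0}
    - {"claw":0.06,"dx":0,"dy":0,"dz":0,"wx":0,"wy":0,"wz":0}
    - {"claw":0.06,"dx":0,"dy":0,"dz":-0.02,"wx":0,"wy":0,"wz":0}
    - {"claw":0.06,"dx":0,"dy":0,"dz":-0.03,"wx":0,"wy":0,"wz":0}
    - {"claw":0.06,"dx":0,"dy":0,"dz":-0.04,"wx":0,"wy":0,"wz":0}
    - {"claw":0.06,"dx":0,"dy":0,"dz":-0.04,"wx":0,"wy":0,"wz":0}
    - {"claw":0.085,"dx":0.0505,"dy":-0.0013,"dz":0,"wx":0,"wy":0,"wz":0}
    - {"claw":0.085,"dx":0.0505,"dy":-0.0013,"dz":0,"wx":0,"wy":0,"wz":0}
    - {"claw":0.085,"dx":0.0505,"dy":-0.0013,"dz":0,"wx":0,"wy":0,"wz":0}
    - {"claw":0.085,"dx":0.0505,"dy":-0.0013,"dz":0,"wx":0,"wy":0,"wz":0}
    - {"claw":0.085,"dx":0.0505,"dy":-0.0013,"dz":0,"wx":0,"wy":0,"wz":0}
    - {"claw":0.085,"dx":0.0505,"dy":-0.0013,"dz":0,"wx":0,"wy":0,"wz":0}
    - {"claw":0.085,"dx":0.0505,"dy":-0.0013,"dz":0,"wx":0,"wy":0,"wz":0}
    - {"claw":0.085,"dx":0,"dy":0,"dz":0,"wx":0,"wy":0,"wz":0}
    - {"claw":0.085,"dx":0,"dy":0,"dz":0,"wx":0,"wy":0,"wz":0}

```text
t: 10.32
eef_pos: [0.4559, -0.0304, 0.2012]
tool_rot: [0.0, 0.651, 0.759, 0.001]
contact_force: [-0.0, -0.4, 1.2]
gripper_width: 0.998
grasp_force: 0.0
```

Run:
```python
from h import *
o=get_obs();print(o['eef_pos'],o['tool_rot'])
p,d=read_camera("top");W=world("top",d);cv2.imwrite("pics/e.png",cv2.resize(p[130:250,150:370,::-1],None,fx=3,fy=3))
k=(np.hypot(W[...,0]-.519,W[...,1]+.377)<.03)&(W[...,2]>.09)&(W[...,2]<.115);w=W[k];print(len(w),w.mean(0),w.min(0),w.max(0))
```

```text
[ 0.45593439 -0.03041098  0.20116442] [3.82603529e-04 6.50682544e-01 7.59349504e-01 6.41646272e-04]
127 [ 0.51761608 -0.37652032  0.09770918] [ 0.50628851 -0.38954804  0.09029524] [ 0.53074736 -0.3649249   0.10214   ]
```

View pics/e.png

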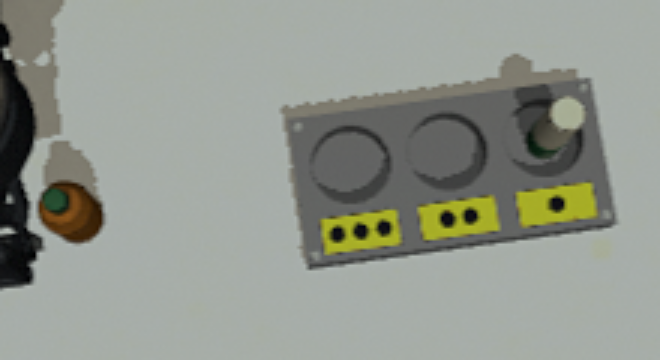

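The glue stick stands upright in pocket one, with its top at (567,112) in the crop, about 97 mm up and over the pocket centre. The bottle at (70,212) has not moved.

Emit:
drive_tool:
  increments:
    - {"claw":0.085,"dx":-0.001,"dy":0,"dz":0.04,"wx":0,"wy":0,"wz":0}
    - {"claw":0.085,"dx":0,"dy":0,"dz":0.04,"wx":0,"wy":0,"wz":0}
    - {"claw":0.085,"dx":0,"dy":0,"dz":0.04,"wx":0,"wy":0,"wz":0}
    - {"claw":0.085,"dx":0,"dy":0,"dz":0.024,"wx":0,"wy":0,"wz":0}
    - {"claw":0.085,"dx":0,"dy":0,"dz":0,"wx":0,"wy":0,"wz":0}
    - {"claw":0.085,"dx":0,"dy":0,"dz":0,"wx":0,"wy":0,"wz":0}
    - {"claw":0.03,"dx":0,"dy":0,"dz":0,"wx":0,"wy":0,"wz":0}
    - {"claw":0.03,"dx":0,"dy":0,"dz":0,"wx":0,"wy":0,"wz":0}
    - {"claw":0.03,"dx":0,"dy":0,"dz":0,"wx":0,"wy":0,"wz":0}
    - {"claw":0.03,"dx":0,"dy":0,"dz":0,"wx":0,"wy":0,"wz":0}
    - {"claw":0.03,"dx":0,"dy":0,"dz":0,"wx":0,"wy":0,"wz":0}
    - {"claw":0.03,"dx":0,"dy":0,"dz":0,"wx":0,"wy":0,"wz":0}
    - {"claw":0.03,"dx":0,"dy":0,"dz":0,"wx":0,"wy":0,"wz":0}
  newtons: 30

```text
t: 12.0
eef_pos: [0.456, -0.0308, 0.0569]
tool_rot: [0.0, 0.651, 0.759, 0.0]
contact_force: [-3.2, 0.5, 6.6]
gripper_width: 0.438
grasp_force: 29.3
```

Emit:
drive_tool:
  increments:
    - {"claw":0.03,"dx":0,"dy":0,"dz":-0.03,"wx":0,"wy":0,"wz":0}
    - {"claw":0.03,"dx":0,"dy":0,"dz":-0.03,"wx":0,"wy":0,"wz":0}
    - {"claw":0.03,"dx":0,"dy":0,"dz":-0.03,"wx":0,"wy":0,"wz":0}
    - {"claw":0.03,"dx":-0.0465,"dy":0.0015,"dz":0,"wx":0,"wy":0,"wz":0}
    - {"claw":0.03,"dx":-0.0465,"dy":0.0015,"dz":0,"wx":0,"wy":0,"wz":0}
    - {"claw":0.03,"dx":-0.0465,"dy":0.0015,"dz":0,"wx":0,"wy":0,"wz":0}
    - {"claw":0.03,"dx":-0.0465,"dy":0.0015,"dz":0,"wx":0,"wy":0,"wz":0}
    - {"claw":0.03,"dx":-0.0465,"dy":0.0015,"dz":0,"wx":0,"wy":0,"wz":0}
    - {"claw":0.03,"dx":-0.0465,"dy":0.0015,"dz":0,"wx":0,"wy":0,"wz":0}
    - {"claw":0.03,"dx":0,"dy":0,"dz":0,"wx":0,"wy":0,"wz":0}
    - {"claw":0.03,"dx":0,"dy":0,"dz":0,"wx":0,"wy":0,"wz":0}
    - {"claw":0.03,"dx":0,"dy":0,"dz":0,"wx":0,"wy":0,"wz":0}

```text
t: 13.5
eef_pos: [0.5075, -0.3035, 0.1461]
tool_rot: [-0.001, 0.65, 0.76, 0.0]
contact_force: [0.6, -0.3, -0.8]
gripper_width: 0.437
grasp_force: 30.4
```

Emit:
drive_tool:
  increments:
    - {"claw":0.03,"dx":-0.0015,"dy":0.001,"dz":0.02,"wx":0,"wy":0,"wz":0}
    - {"claw":0.03,"dx":0,"dy":0,"dz":0.02,"wx":0,"wy":0,"wz":0}
    - {"claw":0.03,"dx":0,"dy":0,"dz":0.02,"wx":0,"wy":0,"wz":0}
    - {"claw":0.03,"dx":0,"dy":0,"dz":0.015,"wx":0,"wy":0,"wz":0}
    - {"claw":0.03,"dx":0,"dy":0,"dz":0.006,"wx":0,"wy":0,"wz":0}
    - {"claw":0.03,"dx":0,"dy":0,"dz":0.002,"wx":0,"wy":0,"wz":0}
    - {"claw":0.03,"dx":0,"dy":0,"dz":0.001,"wx":0,"wy":0,"wz":0}
    - {"claw":0.03,"dx":0,"dy":0,"dz":0,"wx":0,"wy":0,"wz":0}
    - {"claw":0.03,"dx":0,"dy":0,"dz":0,"wx":0,"wy":0,"wz":0}

```text
t: 14.62
eef_pos: [0.5089, -0.3067, 0.0627]
tool_rot: [0.0, 0.651, 0.759, 0.0]
contact_force: [-0.5, 0.1, -0.1]
gripper_width: 0.435
grasp_force: 30.4
```

Emit:
drive_tool:
  increments:
    - {"claw":0.03,"dx":0,"dy":0,"dz":0.001,"wx":0,"wy":0,"wz":0}
    - {"claw":0.03,"dx":0,"dy":0,"dz":0.001,"wx":0,"wy":0,"wz":0}
    - {"claw":0.03,"dx":0,"dy":0,"dz":0,"wx":0,"wy":0,"wz":0}
    - {"claw":0.03,"dx":0,"dy":0,"dz":0,"wx":0,"wy":0,"wz":0}

```text
t: 15.12
eef_pos: [0.5087, -0.3067, 0.061]
tool_rot: [0.0, 0.651, 0.759, 0.0]
contact_force: [-1.4, 1.7, 6.4]
gripper_width: 0.433
grasp_force: 31.1
```

Emit:
drive_tool:
  increments:
    - {"claw":0.045,"dx":0,"dy":0,"dz":0,"wx":0,"wy":0,"wz":0}
    - {"claw":0.055,"dx":0,"dy":0,"dz":0,"wx":0,"wy":0,"wz":0}
    - {"claw":0.07,"dx":0,"dy":0,"dz":0,"wx":0,"wy":0,"wz":0}
    - {"claw":0.07,"dx":0,"dy":0,"dz":0,"wx":0,"wy":0,"wz":0}
    - {"claw":0.07,"dx":0,"dy":0,"dz":-0.02,"wx":0,"wy":0,"wz":0}
    - {"claw":0.07,"dx":0,"dy":0,"dz":-0.03,"wx":0,"wy":0,"wz":0}
    - {"claw":0.07,"dx":0,"dy":0,"dz":-0.04,"wx":0,"wy":0,"wz":0}
    - {"claw":0.07,"dx":0,"dy":0,"dz":-0.04,"wx":0,"wy":0,"wz":0}
    - {"claw":0.07,"dx":0.05,"dy":-0.001,"dz":0,"wx":0,"wy":0,"wz":0}
    - {"claw":0.07,"dx":0.05,"dy":-0.001,"dz":0,"wx":0,"wy":0,"wz":0}
    - {"claw":0.07,"dx":0.05,"dy":-0.001,"dz":0,"wx":0,"wy":0,"wz":0}
    - {"claw":0.07,"dx":0.05,"dy":-0.001,"dz":0,"wx":0,"wy":0,"wz":0}
    - {"claw":0.07,"dx":0.05,"dy":-0.001,"dz":0,"wx":0,"wy":0,"wz":0}
    - {"claw":0.07,"dx":0,"dy":0,"dz":0,"wx":0,"wy":0,"wz":0}
    - {"claw":0.07,"dx":0,"dy":0,"dz":0,"wx":0,"wy":0,"wz":0}
    - {"claw":0.07,"dx":0,"dy":0,"dz":0,"wx":0,"wy":0,"wz":0}

```text
t: 17.12
eef_pos: [0.4656, -0.0618, 0.1908]
tool_rot: [0.0, 0.652, 0.759, 0.0]
contact_force: [-0.1, 0.6, -0.5]
gripper_width: 0.82
grasp_force: 0.0
```

Run:
```python
from h import *
p,d=read_camera("scene");cv2.imwrite("pics/f.png",cv2.resize(p[130:330,180:400,::-1],None,fx=2.5,fy=2.5))
for n in("scene","top"):
    p,d=read_camera(n);W=world(n,d)
    for c,z in(((.519,-.377),.09),((.508,-.305),.085)):
        k=(np.hypot(W[...,0]-c[0],W[...,1]-c[1])<.03)&(W[...,2]>z)&(W[...,2]<.12);w=W[k];print(n,len(w),w.mean(0),w.min(0),w.max(0)) if len(w) else print(n,0)
```

```text
scene 178 [ 0.51712613 -0.381526    0.09905089] [ 0.50580876 -0.39237979  0.09011484] [ 0.53117695 -0.36827633  0.10428   ]
scene 82 [ 0.50711385 -0.3095824   0.09365315] [ 0.50003427 -0.31629285  0.08543024] [ 0.51651445 -0.29991652  0.0999612 ]
top 129 [ 0.51770268 -0.37642669  0.09774624] [ 0.50587383 -0.38935276  0.09074694] [ 0.53075997 -0.3648307   0.10171182]
top 54 [ 0.50738496 -0.30563838  0.09350585] [ 0.49943457 -0.31248404  0.08696211] [ 0.5159157  -0.2978459   0.09651826]
```

View pics/f.png

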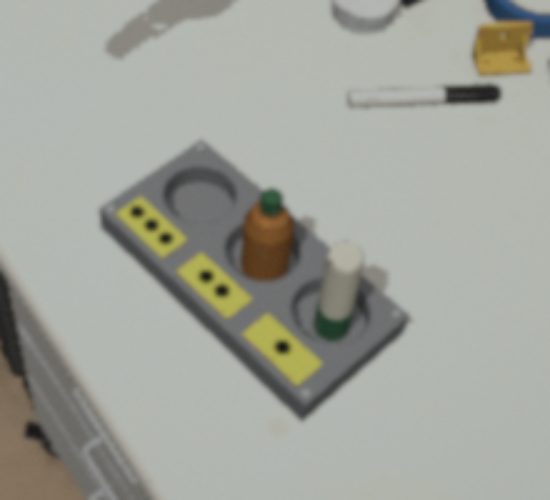

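The bottle stands upright in the two-dot pocket at (268,245), and the glue stick in the one-dot pocket at (340,295). The arm is clear of both.

```bash
python3 -c "
from station import *
print(hand_in())"
```

```text
the job is handed in; nothing more can be done
None
```

Job handed in at about 17 s of the 59 s allowed: the glue stick stands upright in pocket one and the oil bottle in pocket two, placed in that order, with the arm clear; no verdict was returned.

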